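Seat a mould board against a hidden stop and clamp it

TASK

Slide the mould board by its dark wooden grip into the jig, under the blue hood, until you feel its front edge come fully home against the stop hidden inside. Do it gently: the stop is only held by friction, so do not shove it back off its setting. Then swing the red clamp all the way in over the board, let go, and leave the other things on the bench alone.

Things in the scene. Friction and masses are not known exactly. Their poses are not given: they have to be found in the camera images.
- jig: Jig fixed to the bench: grey base board 480 x 260 x 18 mm with two aluminium guide rails (12 wide, 14 high, inner faces 83 mm either side of the middle line). Origin: on the middle line at bench height, 250 mm from the near end of the base; +x is the way the mould board slides in (away from the robot), +y left, z up.
- hood_mouth (a point): Middle of the upper edge of the hood's mouth (yellow strip), 71 mm above the bench, jig x = 60 mm. The blue hood, 228 mm wide, runs from here 170 mm along jig +x. The board passes freely under it. The hidden stop stands 60 to 140 mm inside the mouth, at a different place every time.
- mould_board: Loose plywood board 300 (x) x 160 (y) x 15 mm, about 0.5 kg, flat on the jig's base between the rails (3 mm play each side), front (+x) edge at the hood's mouth. Origin: centre of its underside, 18 mm above the bench; x along the jig's x. A brown mould plug on it covers x -80 to -10, y -40 to 40 mm, top 50 mm above the underside. Sliding it takes about 1 to 3 N.
- board_grip (a point): Grip of the mould board: dark wooden block 26 x 26 mm, upright, 50 mm tall, standing on the board 125 mm behind the board's origin. This point lies on its axis, 30 mm above the board's top face and 20 mm below the top of the block.
- buffer (a joint): How far the soft buffer on the face of the hidden stop is pressed in by the board's front edge, m: 0 = untouched, 0.004 or a little more = fully in, board home. Its spring pushes back with about 0.4 N, less than the friction that holds the board in place.
- stop_slide (a joint): How far the stop's carriage behind the buffer has been shoved back (+x) from its setting, m: 0 at the start. Once the buffer is in, the push on the board rises by about 9 N; beyond that the carriage gives way and slides back, and does not return.
- clamp (a joint): Angle of the red swing clamp about its upright pivot, rad: 0 = parked, arm along the left rail pointing to the jig's -x; grows anticlockwise seen from above as the arm swings in over the board; 1.55 = fully in, at its end stop, arm pointing to the jig's -y. Stays where it is left; turns with about 1 N at the peg; passes 3 mm above the board.
- clamp_pivot (a point): Pivot of the red clamp, on the outer side of the left rail, at jig x = -40 mm, y = +113 mm, 37 mm above the bench.
- clamp_peg (a point): Upright round black peg at the end of the clamp's arm, 14 mm in diameter, rising 41 mm above the arm, 50 mm from the pivot's axis. This point lies on its axis, 15 mm below its top and 26 mm above the top of the arm, 72 mm above the bench.
- spare_plug: Bystander: loose pale wooden mould plug, 90 x 70 x 48 mm. Origin: centre of its underside.
- glue_jar: Bystander: loose round jar, 56 mm in diameter, 75 mm tall. Origin: centre of its underside.
- formed_cover: Bystander: loose grey formed plastic cover, 110 x 80 x 25 mm. Origin: centre of its underside.

How it is judged:
By the outcome, as a careful person would: the job done as asked, in the order asked, and still so for the second after the job is handed in, with the robot touching nothing.
It also fails if it takes over 59 s, if anything falls off the work surface, if the arm or the gripper's body presses on something with over 40 N, if the wrist force passes 120 N, or if a joint passes its speed limit or range.

ROBOT

A 7-joint arm with a two-finger parallel gripper is mounted at the origin on the work surface. World frame = base frame: x ahead of the robot, y to its left, z up, the work surface at z = 0. Lengths are in m, angles in degrees, forces in N, time in s.
With the tool pointing down it reaches from about 0.35 to 0.9 m from the base axis. Payload 7.2 kg.
Tool frame: the origin (TCP) lies at the very end of the fingers, on their centre line; the grasp point (between the pads) lies 19 mm behind it (bot.grasp_offset is the distance from the TCP to the grasp point, in m); z points along the fingers, y is the direction in which the jaws open and shut (so a half turn about z gives the same grasp; the last joint's range is limited). The gripper opens to 88 mm and grips with 3 to 60 N. Pads are 20 mm wide; open, the fingers measure 115 mm over their backs; the gripper's body (75 mm by 178 mm) begins 61 mm behind the grasp point.
Start: joints at [65.42, 23.554, -0.728, 91.456, 0.321, 64.991, -4.71], TCP at [0.221, -0.585, 0.186] pointing down, gripper open.
Joint ranges: [-169.25, 169.25], [-16.82, 113.86], [-84.01, 82.57], [7.8, 145.47], [-59.2, 239.2], [7.22, 106.19], [-163.78, 163.78]. Speed limits (degrees/s): [136.94, 136.94, 172.46, 172.46, 180, 180, 180].

INTERFACE

Orientations are given as a 3x3 rotation matrix whose columns are the frame's x, y, z axes.
In Python, from workcell import bot, eyes, job gives the robot as it stands.
- The arm moves only by the shell command python3 -m crank 'ROWS' [OPENING] [FORCE]. ROWS is JSON, a list of rows, each a list of 4 numbers: the shift along the tool's x, y, z in mm, then the turn about the tool's z in degrees. In form: [[tx, ty, tz, twist], ...]. A call has 1 to 8 rows; each row is the pose to reach, as a shift and turn from the pose commanded when the call began, along the tool's axes at that moment; what a row does not reach only later rows make up. A row lasts 1/12 s, in which the tool goes at most 41.7 mm and 7.16 degrees, less where a joint would pass 70% of its speed; a pose out of reach is approached as far as the arm can. A call with a gripper value outside its range is refused whole. OPENING is the finger opening in mm, from 0 to 87.8, set as the call begins (- or left out, the last holds). The fingers move at their own pace and stop on an object; FORCE is the grip in N (left out, the last holds). Time passes only in rows, so rows that repeat a pose let the fingers close. It gives the time, the measured TCP pose, the force and the opening at its end, in the units of the state.
- bot.observe(): the state, without advancing time (a new reading comes with each control period).
- eyes.snapshot(name): name is "scene" or "top"; returns a dict with "color" (420x560x3 uint8, blue, green, red), "mtx" (3x3 intrinsics, pixels), "R" (3x3) and "t" (3): a world point X has camera coordinates R X + t. Camera axes: x right, y down, z forward; pixel columns grow to the right and rows downward; lengths in m; the calibration is good to about 2 mm. A picture is of the moment at which its call begins. There is no depth.
- job.finish_job(): hands the job in, once; it reports no verdict.
The state is a dict: "time": time; "q": joint angles; "qd": joint speeds; "effort": joint torques, N m; "position": TCP position; "eef_rot": TCP orientation; "contact_force": force on the tool from outside, world axes, zero at the start; "moment": the same for the moment, N m; "finger_gap": finger opening in m.
Only numpy, scipy, OpenCV 4.12 (cv2) and the standard library are available. Lean on these libraries where they do the work, as an engineer would, in place of code of your own. Each camera call takes 0.05 s, during which the arm holds its last target. There are 200 camera calls.

## Working session

There is one attempt and no reset: what is moved stays moved. The work goes in short steps, Python scripts to look and compute and a shell command to move; the robot and the scene stay as the last step left them, time stands still between calls to the robot, and variables do not carry over. Pictures are saved under pics/ and viewed, about 8 in all and at most 12, crops included, and the job is handed in when it is done.

```bash
mkdir -p pics; ls; python3 - <<'E'
from workcell import bot, eyes
import cv2
s=bot.observe(); print({k:s[k] for k in("time","position","eef_rot","contact_force","finger_gap")}, bot.grasp_offset)
for n in("scene","top"):
    d=eyes.snapshot(n); cv2.imwrite(f"pics/{n}0.png",d["color"]); print(n,d["mtx"],d["R"],d["t"])
E
```

```text
pics
{'time': 0.0, 'position': array([ 0.22039485, -0.58426077,  0.18554057]), 'eef_rot': array([[ 9.35602217e-01,  3.53055326e-01, -6.53847511e-04],
       [ 3.53055915e-01, -9.35601144e-01,  1.42131319e-03],
       [-1.09938286e-04, -1.56062850e-03, -9.99998776e-01]]), 'contact_force': array([-0.33464832, -0.87457808, -0.05827717]), 'finger_gap': 0.08782711028896618} 0.0187
scene [[383.02423941   0.         275.22355799]
 [  0.         383.02423941 216.407204  ]
 [  0.           0.           1.        ]] [[ 0.89886553  0.43789231 -0.01706099]
 [ 0.30162787 -0.64645833 -0.70079402]
 [-0.31790154  0.62477352 -0.71315963]] [-0.59158951 -0.08717282  1.08588816]
top [[456.47341867   0.         288.60913487]
 [  0.         456.47341867 214.60396357]
 [  0.           0.           1.        ]] [[ 0.02257408 -0.99971507 -0.00775876]
 [-0.99628015 -0.02184959 -0.0833574 ]
 [ 0.08316412  0.00961161 -0.99648951]] [0.02420869 0.623715   0.97633888]
```

View pics/scene0.png

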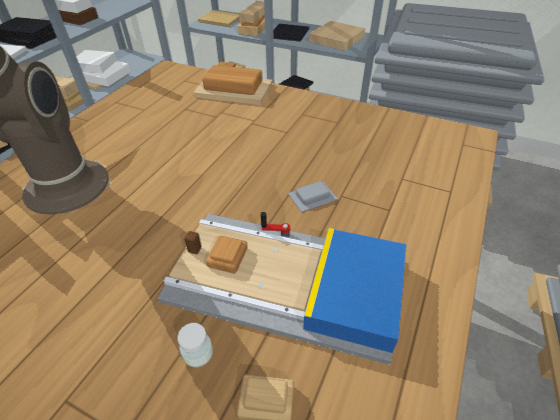

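View pics/top0.png

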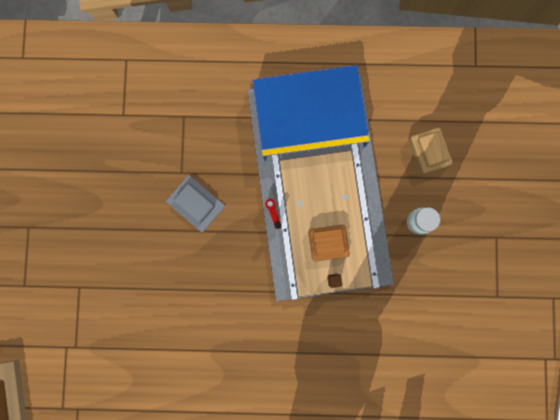

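The scene shows the jig with its hood pointing away from the robot. In the top view the grip is at (335,281), the clamp peg at (278,224), the pivot at (269,203), and the yellow strip runs from (262,152) to (368,142). I'll fit the jig pose from these and check the residuals.

```bash
cat > h.py <<'E'
import numpy as np, cv2
from scipy.optimize import least_squares
def proj(d,P):
    p,_=cv2.projectPoints(np.atleast_2d(P).astype(float),cv2.Rodrigues(d["R"])[0],d["t"],d["mtx"],None); return p[:,0]
def jig(p,P):
    P=np.atleast_2d(P); c,s=np.cos(p[2]),np.sin(p[2])
    return np.c_[p[0]+c*P[:,0]-s*P[:,1],p[1]+s*P[:,0]+c*P[:,1],P[:,2]]
def fit(obs,p0):  # obs: list of (cam, [(jigpt mm, pix)])
    f=lambda p:np.concatenate([(proj(d,jig(p,np.array([o[0] for o in L])/1e3))-np.array([o[1] for o in L])).ravel() for d,L in obs])
    r=least_squares(f,p0,loss="soft_l1"); return r.x,f(r.x).reshape(-1,2)
E
python3 - <<'E'
from workcell import bot, eyes
from h import *
T=eyes.snapshot("top");S=eyes.snapshot("scene")
top=[((60,114,71),(263,153)),((60,-114,71),(368,142)),((230,-114,71),(357,67)),((230,114,71),(254,80)),((-250,130,18),(276,300)),((-250,-130,18),(391,285)),((-165,-0,83),(335,280)),((-40,113,45),(269,203))]
sc=[((60,114,71),(331,230)),((60,-114,71),(307,313)),((230,114,71),(406,242)),((230,-114,71),(397,333)),((-40,113,45),(286,227)),((-215,0,83),(0,0))][:5]
top[6]=((-215,0,83),(335,280))
p,r=fit([(T,top),(S,sc)],[.62,-.05,.1]); print(p[:2],np.degrees(p[2])); print(r.round(1))
np.save("p.npy",p)
R=bot.observe()["eef_rot"]; t=bot.observe()["position"]
a=p[2]
print("grip",jig(p,[-.215,0,.063]),"peg",jig(p,[-.09,.113,.072]))
print(proj(T,jig(p,np.array([[-215,0,83],[-90,113,87]])/1e3)),proj(S,jig(p,np.array([[-215,0,83],[-90,113,87]])/1e3)))
a4=cv2.resize(T["color"][60:310,230:410],None,fx=2.2,fy=2.2,interpolation=2);b=cv2.resize(S["color"][195:365,155:415],None,fx=1.5,fy=1.5,interpolation=2)
c=np.zeros((550,800,3),np.uint8);c[:a4.shape[0],:a4.shape[1]]=a4;c[:b.shape[0],400:400+b.shape[1]]=b;cv2.imwrite("pics/c1.png",c)
E
```

```text
[ 0.70200268 -0.02467399] 8.848852421753065
[[-1.1  2.5]
 [ 0.3 -0.6]
 [-0.2 -2.5]
 [-2.1 -1.6]
 [-1.8  0.6]
 [ 1.3 -0.2]
 [-1.2 -1.7]
 [-0.   0.3]
 [-3.1 -2.6]
 [-4.1  1.3]
 [-0.   1.6]
 [ 0.2  6. ]
 [-1.  -0.5]]
grip [[ 0.4895617  -0.05774709  0.063     ]] peg [[0.59569129 0.07313648 0.072     ]]
[[333.7519137  278.30835158]
 [271.05961934 224.99216308]] [[193.46016925 234.59903978]
 [264.08246434 209.55562666]]
```

View pics/c1.png

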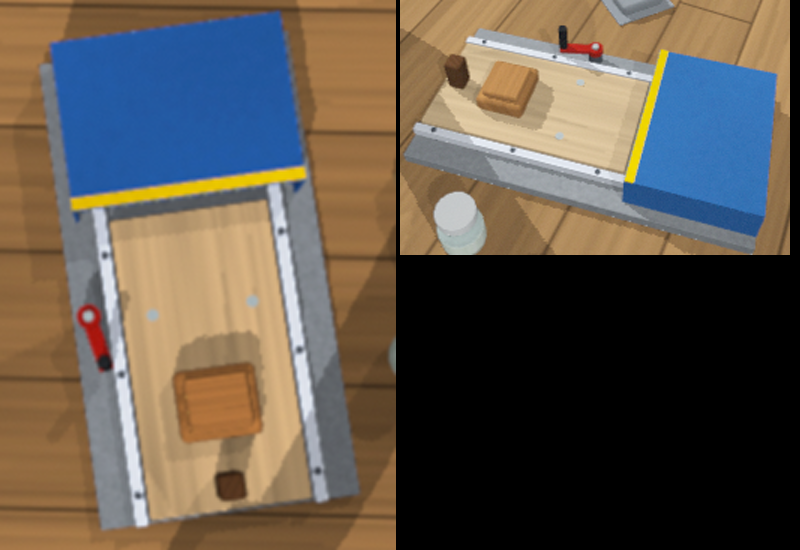

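```bash
python3 - <<'E'
from workcell import bot, eyes
from h import *
T=eyes.snapshot("top");S=eyes.snapshot("scene")
for d in(T,S):
    h=cv2.cvtColor(d["color"],cv2.COLOR_BGR2HSV)
    for n,lo,hi in(("yel",(22,180,150),(35,255,255)),("blue",(100,150,130),(125,255,255)),("red",(0,200,100),(4,255,255)),("dark",(0,0,0),(180,255,60))):
        m=cv2.inRange(h,lo,hi)
        if n=="dark": m[:200]=0;m[290:]=0;m[:,:180]=0;m[:,345:]=0
        k,l,st,c=cv2.connectedComponentsWithStats(m)
        for i in range(1,k):
            if st[i,4]>12 : print(n,st[i],c[i].round(1),cv2.boxPoints(cv2.minAreaRect(np.argwhere(l==i)[:,::-1].astype(np.float32))).round(1).tolist() if n in("yel","blue") else "")
top=[((60,114,71),(262.7,154.5)),((60,-114,71),(368.4,141.5)),((230,-114,71),(357.7,65.9)),((230,114,71),(253.2,79.5)),((-250,130,18),(276.4,300)),((-250,-130,18),(392.3,284.3)),((-215,0,83),(334.2,278)),((-250,89,32),(292.5,298.5)),((-250,-89,32),(375.5,287)),((-40,113,45),(270.5,203.6))]
p,r=fit([(T,top)],[.62,-.05,.1]); print(p,np.degrees(p[2])); print(r.round(1))
np.save("p.npy",p)
print(proj(S,jig(p,np.array([o[0] for o in top])/1e3)).round(1))
def tri(a,b):
    P=[d["mtx"]@np.c_[d["R"],d["t"]] for d in(T,S)]
    X=cv2.triangulatePoints(*P,np.array(a,float),np.array(b,float)); return (X[:3]/X[3]).ravel()
print("peg top",tri((277.3,225),(264,212)),"grip top",tri((334.2,278),(192.5,234)),"pivot",tri((270.5,203.6),(285.5,227)))
print("grip",jig(p,[-.215,0,.063]))
E
```

```text
yel [263 136 106  19 498] [315.4 145.3] [[262.5, 150.1999969482422], [367.70001220703125, 135.6999969482422], [368.29998779296875, 140.39999389648438], [263.1000061035156, 154.89999389648438]]
blue [ 254   66  114   83 7354] [309.6 106.9] [[252.60000610351562, 79.5], [357.6000061035156, 65.0], [367.1000061035156, 134.0], [262.1000061035156, 148.5]]
red [266 200  13  23  99] [273.  212.1] 
dark [275 222   5   6  26] [277.1 224.5] 
yel [305 228  29  89 454] [318.5 273.6] [[304.3999938964844, 314.79998779296875], [328.29998779296875, 227.3000030517578], [333.5, 228.6999969482422], [309.70001220703125, 316.29998779296875]]
blue [ 304  230  102  122 8736] [360.1 291.2] [[300.8999938964844, 329.20001220703125], [327.1000061035156, 224.8000030517578], [419.79998779296875, 247.89999389648438], [393.6000061035156, 352.3999938964844]]
red [262 225  28   8 105] [276.9 227.6] 
dark [261 212   5  15  67] [263.1 219. ] 
[ 0.70236369 -0.02624306  0.15311312] 8.77273573912083
[[-0.1  0.8]
 [ 0.7 -0.1]
 [-0.  -1.5]
 [-0.5 -1.4]
 [-1.6  0.4]
 [ 0.6  0.5]
 [ 0.2  0.2]
 [ 0.9  0. ]
 [-0.   0.7]
 [-0.8 -0.6]]
[[327.9 227.9]
 [302.7 315. ]
 [397.1 339.9]
 [406.  244.3]
 [207.5 212.5]
 [156.1 296.8]
 [193.2 235. ]
 [199.7 219.8]
 [164.2 277.4]
 [284.9 227. ]]
peg top [0.59779977 0.06150328 0.08973926] grip top [ 0.4897868  -0.05883294  0.08632932] pivot [0.6455531  0.07824188 0.04541565]
grip [[ 0.48987896 -0.05903391  0.063     ]]
```

Both cameras now agree: jig origin (0.702, -0.026), yaw 8.8°, grip at (0.490, -0.059), peg top at (0.598, 0.0615). I'll move above the grip with the tool's x axis along the jig's x.

```bash
cat > chk.py <<'E'
# prints time, jig-frame TCP/force, tool-frame offset to a world target; exits 1 if push force exceeds limit
import sys; from workcell import bot; from h import *
p=np.load("p.npy"); s=bot.observe(); c,n=np.cos(p[2]),np.sin(p[2]); J=np.array([[c,n,0],[-n,c,0],[0,0,1]])
x=J@(s["position"]-[p[0],p[1],0])*1e3; f=J@s["contact_force"]; R=s["eef_rot"]
print("t%.2f jig"%s["time"],x.round(1),"f",f.round(2),"gap",round(s["finger_gap"]*1e3,1),"yaw-jig",round(np.degrees(np.arctan2(R[1,0],R[0,0])-p[2]),2))
if len(sys.argv)>3: print("tool delta mm",(R.T@(np.array(sys.argv[1:4],float)-s["position"])*1e3).round(1))
elif len(sys.argv)>1 and -f[0]>float(sys.argv[1]): print("STOP"); sys.exit(1)
E
python3 -m crank '[[20,-18,0,0],[52,-47,0,0],[86,-78,0,0],[120,-109,0,0],[154,-140,0,0],[188,-170,0,0],[222,-201,0,0],[256,-232,0,0]]' 50 20
python3 -m crank '[[34,-31,0,1],[68,-62,0,3],[102,-93,0,5],[136,-123,0,7],[160,-145,0,9],[174,-158,0,11],[181,-164,0,11.9],[181,-164,0,11.9]]'
python3 chk.py 0.4899 -0.059 0.046
```

```text
time: 0.97
position: [0.3665, -0.2995, 0.1866]
eef_rot: [[0.936, 0.353, 0.0], [0.353, -0.936, -0.001], [0.0, 0.001, -1.0]]
contact_force: [0.5, -0.7, 1.1]
finger_gap: 0.0504
time: 1.63
position: [0.4785, -0.0809, 0.1864]
eef_rot: [[0.988, 0.157, 0.001], [0.157, -0.988, 0.001], [0.001, -0.001, -1.0]]
contact_force: [-0.5, 0.0, -0.0]
finger_gap: 0.0504
t1.63 jig [-229.6  -19.8  186.4] f [-0.52  0.12 -0.02] gap 50.4 yaw-jig 0.25
tool delta mm [ 14.6 -19.7 140.4]
```

```bash
python3 -m crank '[[0,0,0,0],[0,0,0,0],[0,0,0,0],[0,0,0,0]]' >/dev/null; python3 chk.py 0.4899 -0.059 0.046; python3 - <<'E'
from workcell import eyes; import cv2
a=eyes.snapshot("top")["color"][190:320,230:410];b=eyes.snapshot("scene")["color"][150:300,130:310]
import numpy as np
cv2.imwrite("pics/a2.png",np.vstack([cv2.resize(a,None,fx=2,fy=2),cv2.resize(b,None,fx=2,fy=2)]))
E
```

```text
t1.97 jig [-231.7  -24.   186.4] f [ 0.21  0.2  -0.58] gap 50.3 yaw-jig -0.11
tool delta mm [ 16.7 -24.1 140.4]
```

View pics/a2.png

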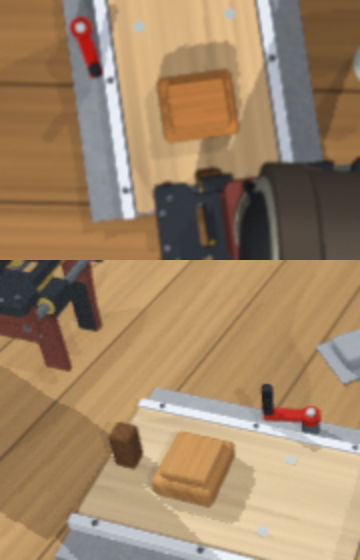

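The gripper hangs short of the grip because the speed cap cut the rows off. The grip and its surroundings are untouched and clear. I'll correct the position and descend.

```bash
python3 -m crank '[[8,-12,0,0],[17,-24,0,0],[17,-24,30,0],[17,-24,65,0],[17,-24,100,0],[17,-24,125,0],[17,-24,125,0],[17,-24,125,0]]' >/dev/null; python3 chk.py 0.4899 -0.059 0.046; python3 - <<'E'
from workcell import eyes; import cv2
b=eyes.snapshot("scene")["color"][150:300,130:310]
cv2.imwrite("pics/a3.png",cv2.resize(b,None,fx=3,fy=3))
E
```

```text
t2.73 jig [-214.9    1.2   60.9] f [-0.27  0.24  0.21] gap 49.9 yaw-jig -0.01
tool delta mm [-0.   1.2 14.9]
```

View pics/a3.png

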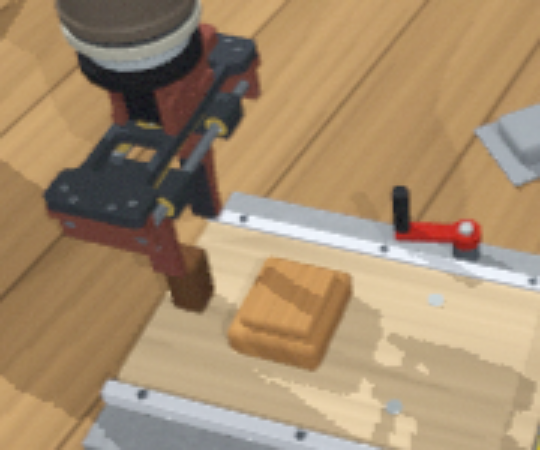

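The fingers straddle the block, as planned. Now I'll go down the last 15 mm, close, and check the force.

```bash
python3 -m crank '[[0,1,8,0],[0,1,14,0],[0,1,14,0]]' >/dev/null; python3 chk.py 99; python3 -m crank '[[0,0,0,0],[0,0,0,0],[0,0,0,0],[0,0,0,0],[0,0,0,0],[0,0,0,0]]' 10 25 >/dev/null; python3 chk.py 99
```

```text
t3.03 jig [-2.14e+02 -1.00e-01  4.73e+01] f [-0.42  0.56 -0.5 ] gap 49.8 yaw-jig -0.02
t3.53 jig [-2.14e+02  2.00e-01  4.75e+01] f [-0.42  0.28 -0.11] gap 13.2 yaw-jig 0.0
```

```bash
python3 -m crank '[[0,0,0,0]]' >/dev/null; python3 chk.py 99; python3 - <<'E'
from workcell import eyes; import cv2
b=eyes.snapshot("scene")["color"][150:300,130:310]
cv2.imwrite("pics/a4.png",cv2.resize(b,None,fx=3,fy=3))
E
```

```text
t3.62 jig [-214.1    0.3   47.4] f [ 0.35 -0.12 -0.79] gap 10.7 yaw-jig 0.0
```

View pics/a4.png

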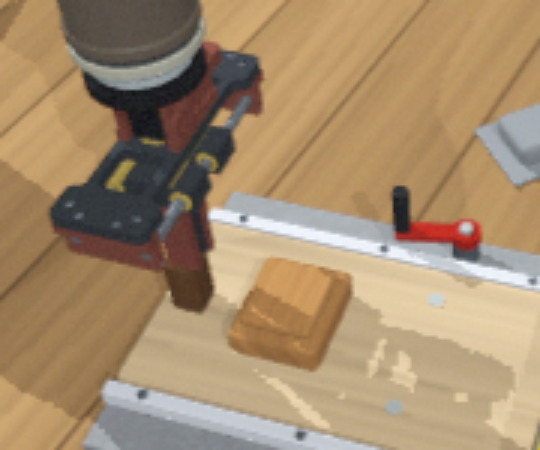

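```bash
python3 - <<'E'
from workcell import bot,eyes
from h import *
p=np.load("p.npy");S=eyes.snapshot("scene");T=eyes.snapshot("top");s=bot.observe()
for n,P in(("tcp",s["position"]),("tcp+30up",s["position"]+[0,0,.03]),("griptop",jig(p,[-.215,0,.083])),("gripbase",jig(p,[-.215,0,.033])),("tcpfloor-60",s["position"]+[-.06,0,0])): print(n,proj(S,P).round(1),(proj(S,P)-[130,150])*3, proj(T,P).round(1))
c=np.zeros((600,800,3),np.uint8)
c[:600,:400]=cv2.resize(S["color"][200:275,165:215],(400,600),interpolation=2);c[:600,400:]=cv2.resize(T["color"][230:305,310:360],(400,600),interpolation=2);cv2.imwrite("pics/a5.png",c)
E
```

```text
tcp [[196.4 245.6]] [[199.06332561 286.92848295]] [[332.7 276.8]]
tcp+30up [[194.1 236.8]] [[192.32139157 260.34226863]] [[334.  277.6]]
griptop [[193.2 235. ]] [[189.73099389 255.13418809]] [[334.4 278.2]]
gripbase [[197.  249.7]] [[200.94118681 299.13530545]] [[332.2 276.9]]
tcpfloor-60 [[174.6 237.1]] [[133.66171967 261.35401765]] [[332.3 305.4]]
```

View pics/a5.png

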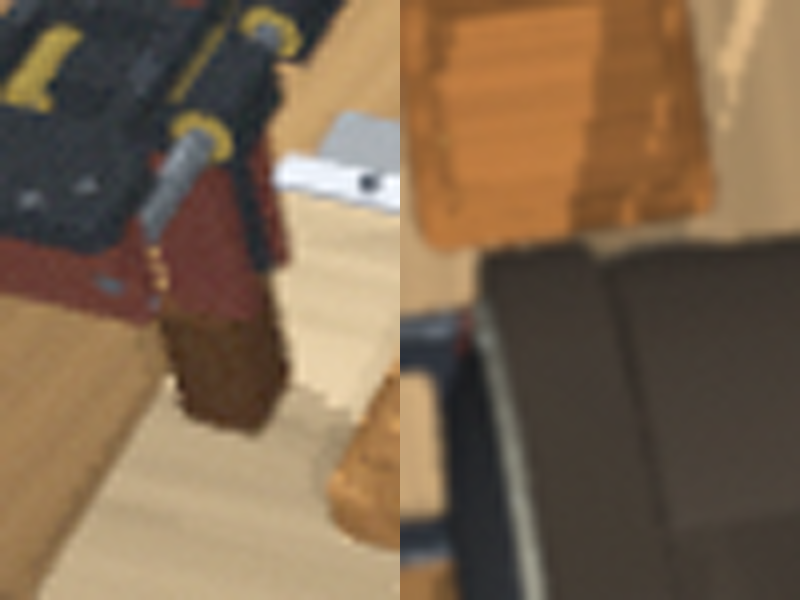

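```bash
python3 - <<'E'
from workcell import bot,eyes
from h import *
p=np.load("p.npy");S=eyes.snapshot("scene")
for dz in(0,20,40):
  for x in (-215,-235): print("a3 tip z",61+dz,x,"near outer/inner, far inner/outer",((proj(S,jig(p,np.array([[x,-37,61+dz],[x,-24,61+dz],[x,26,61+dz],[x,39,61+dz]])/1e3))-[130,150])*3).round(0).tolist())
B=np.array([[sx*13-215,sy*13,z] for z in(33,83) for sx in(-1,1) for sy in(-1,1)])/1e3
print("block a5",((proj(S,jig(p,B))-[165,200])*8).round(0).tolist())
F=np.array([[sx*10-215,sy*19,47] for sx in(-1,1) for sy in(-1,1)])/1e3
print("tips a5",((proj(S,jig(p,F))-[165,200])*8).round(0).tolist())
E
```

```text
a3 tip z 61 -215 near outer/inner, far inner/outer [[172.0, 313.0], [180.0, 299.0], [210.0, 250.0], [217.0, 238.0]]
a3 tip z 61 -235 near outer/inner, far inner/outer [[147.0, 306.0], [156.0, 293.0], [186.0, 244.0], [193.0, 232.0]]
a3 tip z 81 -215 near outer/inner, far inner/outer [[167.0, 295.0], [175.0, 281.0], [206.0, 232.0], [213.0, 220.0]]
a3 tip z 81 -235 near outer/inner, far inner/outer [[142.0, 288.0], [150.0, 275.0], [181.0, 226.0], [189.0, 214.0]]
a3 tip z 101 -215 near outer/inner, far inner/outer [[162.0, 276.0], [170.0, 263.0], [201.0, 213.0], [209.0, 201.0]]
a3 tip z 101 -235 near outer/inner, far inner/outer [[136.0, 270.0], [145.0, 257.0], [176.0, 208.0], [184.0, 196.0]]
block a5 [[194.0, 422.0], [234.0, 354.0], [278.0, 442.0], [317.0, 374.0], [161.0, 305.0], [204.0, 237.0], [249.0, 325.0], [290.0, 256.0]]
tips a5 [[185.0, 408.0], [245.0, 309.0], [251.0, 424.0], [309.0, 324.0]]
```

The fingers closed to 10.7 mm, so the block is not between them. The pictures show the fingertips ending at about the block's top, roughly 36 mm above the reported TCP height. The shift could instead be sideways, so I'll test it by pressing down gently in small steps.

```bash
sed -i 's/-f\[0\]>float/max(-f[0],f[2])>float/' chk.py
for i in 1; do
python3 -m crank '[[0,0,1,0],[0,0,1,0]]' >/dev/null; python3 chk.py 3 && python3 -m crank '[[0,0,1,0],[0,0,1,0]]' >/dev/null && python3 chk.py 3 && python3 -m crank '[[0,0,1,0],[0,0,1,0]]' >/dev/null && python3 chk.py 3 && python3 -m crank '[[0,0,1,0],[0,0,1,0]]' >/dev/null && python3 chk.py 3 ; done; python3 -c "
from workcell import bot;s=bot.observe();print(s['q'],s['moment'],s['position'])"
```

```text
t3.98 jig [-2.14e+02  2.00e-01  4.71e+01] f [-3.97  1.55  9.04] gap 10.1 yaw-jig -0.0
STOP
[ 17.01811968  22.50835567 -19.44284251 116.38005481  10.84736561
  42.77834354 -90.27861965] [0.01674668 0.65532132 0.02945588] [ 0.49087542 -0.0586517   0.04706979]
```

Contact came within 1 mm, so the fingers are on top of the block and the true fingertip sits about 36 mm above the reported TCP. I'll back off, open, and go down around the block in guarded steps, corrected for this offset.

```bash
python3 -m crank '[[0,0,-4,0],[0,0,-10,0],[0,0,-10,0],[0,0,-10,0]]' 56 20 >/dev/null; python3 chk.py 3
python3 -m crank '[[0,0,0,0],[0,0,0,0],[0,0,0,0],[0,0,0,0]]' >/dev/null; python3 chk.py 3 && python3 -m crank '[[0,0,4,0],[0,0,8,0],[0,0,12,0],[0,0,12,0]]' >/dev/null && python3 chk.py 3 && python3 -m crank '[[0,0,5,0],[0,0,10,0],[0,0,10,0]]' >/dev/null && python3 chk.py 3 && python3 -m crank '[[0,0,5,0],[0,0,10,0],[0,0,10,0]]' >/dev/null && python3 chk.py 3
python3 - <<'E'
from workcell import eyes; import cv2
b=eyes.snapshot("scene")["color"][190:270,150:250]
cv2.imwrite("pics/a6.png",cv2.resize(b,None,fx=6,fy=6,interpolation=2))
E
```

```text
t4.32 jig [-2.137e+02  1.000e-01  5.670e+01] f [-0.42 -0.22 -0.6 ] gap 33.3 yaw-jig -0.0
t4.65 jig [-214.2    0.3   56.2] f [ 0.39 -0.13  0.32] gap 55.6 yaw-jig 0.0
t4.98 jig [-214.8    0.4   43.3] f [-0.88 -0.6   0.86] gap 55.6 yaw-jig 0.0
t5.23 jig [-214.7    0.4   33.3] f [-0.18  0.3  -0.44] gap 55.8 yaw-jig 0.0
t5.48 jig [-214.7    0.4   23.4] f [-0.26 -0.21 -0.24] gap 56.1 yaw-jig 0.0
```

View pics/a6.png

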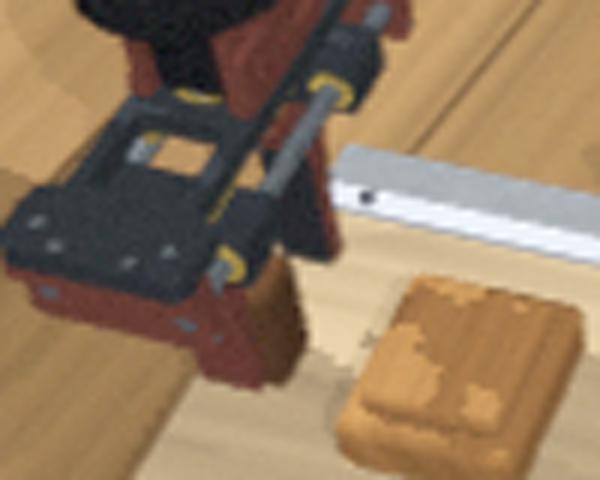

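The fingers now straddle the block at the right x. I'll go 9 mm further down and close.

```bash
python3 -m crank '[[0,0,4,0],[0,0,9,0],[0,0,9,0]]' >/dev/null; python3 chk.py 3 && python3 -m crank '[[0,0,0,0],[0,0,0,0],[0,0,0,0],[0,0,0,0],[0,0,0,0],[0,0,0,0]]' 15 25 >/dev/null; python3 chk.py 99;python3 -m crank '[[0,0,0,0],[0,0,0,0]]' >/dev/null; python3 chk.py 99
```

```text
t5.78 jig [-214.6    0.3   14.5] f [-0.05 -0.07  0.08] gap 55.9 yaw-jig 0.0
t6.28 jig [-2.14e+02  1.00e-01  1.55e+01] f [-0.38 -0.08  0.56] gap 25.9 yaw-jig -0.01
t6.45 jig [-2.14e+02  1.00e-01  1.55e+01] f [-0.35 -0.49  1.77] gap 26.0 yaw-jig -0.01
```

Gripped at 26.0 mm. I'll slide 50 mm in free travel first to get the baseline friction.

```bash
python3 -m crank '[[3,0,0,0],[7,0,0,0],[11,0,0,0],[15,0,0,0],[18,0,0,0],[20,0,0,0]]' >/dev/null; python3 chk.py 8 && python3 -m crank '[[4,0,0,0],[9,0,0,0],[14,0,0,0],[19,0,0,0],[24,0,0,0],[28,0,0,0],[30,0,0,0]]' >/dev/null ; python3 chk.py 8; python3 -m crank '[[1,0,0,0],[2,0,0,0],[3,0,0,0]]' >/dev/null ; python3 chk.py 8;python3 -m crank '[[1,0,0,0],[2,0,0,0],[3,0,0,0]]' >/dev/null ; python3 chk.py 8
```

```text
t6.95 jig [-194.     0.3   15.5] f [-3.94 -0.3   6.98] gap 25.9 yaw-jig 0.0
t7.53 jig [-163.8    0.3   15.5] f [-4.01 -0.06  7.17] gap 26.1 yaw-jig 0.0
t7.78 jig [-161.3    0.2   15.5] f [-4.38 -0.84  6.68] gap 25.9 yaw-jig 0.0
t8.03 jig [-158.3    0.2   15.5] f [-4.71 -0.52  6.39] gap 25.8 yaw-jig 0.0
```

The tool is pressing down about 7 N, which adds friction. I'll raise the target slightly before the search.

```bash
python3 -m crank '[[0,0,-0.7,0],[0,0,-0.7,0]]' >/dev/null; python3 chk.py 99; python3 -m crank '[[0.5,0,0,0],[1,0,0,0],[1.5,0,0,0],[2,0,0,0]]' >/dev/null ; python3 chk.py 99
```

```text
t8.20 jig [-158.     0.4   15.7] f [ 1.58 -0.77 -2.62] gap 25.6 yaw-jig 0.01
t8.53 jig [-156.3    0.3   15.8] f [-0.97 -0.11 -2.39] gap 25.9 yaw-jig 0.0
```

```bash
k(){ python3 chk.py 4; }; (
python3 -m crank '[[0.5,0,0,0],[1,0,0,0]]' && k &&
python3 -m crank '[[0.5,0,0,0],[1,0,0,0]]' && k &&
python3 -m crank '[[0.5,0,0,0],[1,0,0,0]]' && k &&
python3 -m crank '[[0.5,0,0,0],[1,0,0,0]]' && k &&
python3 -m crank '[[0.5,0,0,0],[1,0,0,0]]' && k &&
python3 -m crank '[[0.5,0,0,0],[1,0,0,0]]' && k &&
python3 -m crank '[[0.5,0,0,0],[1,0,0,0]]' && k &&
python3 -m crank '[[0.5,0,0,0],[1,0,0,0]]' && k &&
python3 -m crank '[[0.5,0,0,0],[1,0,0,0]]' && k &&
python3 -m crank '[[0.5,0,0,0],[1,0,0,0]]' && k &&
python3 -m crank '[[0.5,0,0,0],[1,0,0,0]]' && k &&
python3 -m crank '[[0.5,0,0,0],[1,0,0,0]]' && k &&
python3 -m crank '[[0.5,0,0,0],[1,0,0,0]]' && k &&
python3 -m crank '[[0.5,0,0,0],[1,0,0,0]]' && k &&
python3 -m crank '[[0.5,0,0,0],[1,0,0,0]]' && k &&
python3 -m crank '[[0.5,0,0,0],[1,0,0,0]]' && k &&
python3 -m crank '[[0.5,0,0,0],[1,0,0,0]]' && k &&
python3 -m crank '[[0.5,0,0,0],[1,0,0,0]]' && k &&
python3 -m crank '[[0.5,0,0,0],[1,0,0,0]]' && k &&
python3 -m crank '[[0.5,0,0,0],[1,0,0,0]]' && k ) | grep -E '^t[0-9]|STOP'
```

```text
t8.70 jig [-155.2    0.3   15.9] f [-0.48  0.39 -3.52] gap 25.8 yaw-jig 0.0
t8.87 jig [-154.2    0.3   16. ] f [-0.23 -0.98 -3.48] gap 25.7 yaw-jig 0.0
t9.03 jig [-153.1    0.3   16. ] f [-0.2  -0.04 -2.74] gap 25.6 yaw-jig 0.0
t9.20 jig [-152.1    0.3   16. ] f [ 0.37 -0.03 -3.46] gap 25.8 yaw-jig 0.0
t9.37 jig [-151.     0.3   16. ] f [-0.58  0.78 -3.99] gap 25.9 yaw-jig 0.0
t9.53 jig [-150.     0.2   16. ] f [ 0.23  0.4  -2.64] gap 25.8 yaw-jig 0.0
t9.70 jig [-149.     0.3   16. ] f [ 0.12  0.33 -3.47] gap 25.9 yaw-jig 0.0
t9.87 jig [-148.1    0.2   16.1] f [ 0.3  -0.31 -4.24] gap 25.7 yaw-jig -0.0
t10.03 jig [-147.     0.2   16. ] f [-0.47 -0.07 -2.94] gap 26.1 yaw-jig -0.0
t10.20 jig [-146.     0.2   16. ] f [-0.77 -0.08 -3.42] gap 26.1 yaw-jig 0.0
t10.37 jig [-145.     0.3   16.1] f [-0.34  0.59 -2.7 ] gap 26.1 yaw-jig -0.0
t10.53 jig [-144.     0.3   16.1] f [ 0.41  0.42 -3.25] gap 25.8 yaw-jig -0.0
t10.70 jig [-143.1    0.2   16. ] f [-0.13 -0.75 -2.7 ] gap 26.3 yaw-jig -0.0
t10.87 jig [-142.1    0.3   16. ] f [-1.11 -0.29 -2.74] gap 26.0 yaw-jig -0.0
t11.03 jig [-141.1    0.3   16. ] f [-0.87 -0.12 -3.24] gap 26.1 yaw-jig 0.0
t11.20 jig [-140.1    0.3   16. ] f [-0.54  0.12 -3.96] gap 25.6 yaw-jig -0.0
t11.37 jig [-139.1    0.3   16. ] f [-0.77  0.17 -3.93] gap 25.6 yaw-jig 0.0
t11.53 jig [-138.7    0.2   15.9] f [-2.82 -0.19 -2.42] gap 26.3 yaw-jig -0.0
t11.70 jig [-1.381e+02  1.000e-01  1.580e+01] f [-5.81 -0.35 -1.1 ] gap 26.0 yaw-jig -0.01
STOP
```

The push rises sharply at jig x ≈ -138, about 77 mm inside the mouth. I'll hold, then nudge slightly to confirm it is a firm stop and still below yield.

```bash
python3 -m crank '[[0,0,0,0],[0,0,0,0]]' >/dev/null; python3 chk.py 99; python3 -m crank '[[0,0,0,0],[0,0,0,0]]' >/dev/null; python3 chk.py 6 && python3 -m crank '[[0.3,0,0,0],[0.3,0,0,0]]' >/dev/null; python3 chk.py 99
```

```text
t11.87 jig [-1.381e+02  1.000e-01  1.580e+01] f [-5.2  -0.47 -1.4 ] gap 26.0 yaw-jig -0.01
t12.03 jig [-1.381e+02  1.000e-01  1.580e+01] f [-6.4  -0.23 -1.35] gap 25.7 yaw-jig -0.01
STOP
t12.03 jig [-1.381e+02  1.000e-01  1.580e+01] f [-6.4  -0.23 -1.35] gap 25.7 yaw-jig -0.01
```

A steady ~5.8 N hold with no creep, about 5 N above baseline and under the 9 N yield: the board is home. I'll release, lift straight up, and turn over the peg so the jaws lie along jig x.

```bash
python3 -m crank '[[0,0,0,0],[0,0,0,0],[0,0,0,0],[0,0,0,0],[0,0,0,0]]' 56 20 >/dev/null; python3 chk.py 99
python3 -m crank '[[0,0,-15,0],[0,0,-40,0],[0,0,-70,0],[0,0,-80,0],[12,-25,-80,-4],[24,-50,-80,-8],[36,-76,-80,-12],[44,-94,-80,-16]]' >/dev/null; python3 chk.py 99
python3 -m crank '[[4,-9,0,-7],[4,-9,0,-14],[4,-9,0,-21],[4,-9,0,-28],[4,-9,0,-35],[4,-9,0,-42],[4,-9,0,-49],[4,-9,0,-56]]' >/dev/null; python3 chk.py 0.5983 0.0617 0.020; python3 -c "
from workcell import bot;print(bot.observe()['q'])"
```

```text
t12.45 jig [-136.4    0.3   16.4] f [-0.11 -0.1  -0.27] gap 54.3 yaw-jig 0.0
t13.12 jig [-92.   97.1  96.2] f [ 0.33 -0.05 -0.18] gap 55.8 yaw-jig 16.27
t13.78 jig [-91.6 104.   95.8] f [-0.01  0.78  0.5 ] gap 56.2 yaw-jig 72.34
tool delta mm [-0.5  2.5 75.8]
[ 15.85465126  31.0214206  -36.73770505  98.84816758  21.48153553
  57.31180849 -37.6309421 ]
```

```bash
python3 -m crank '[[0,0,0,-7],[0,0,0,-14],[0,0,0,-17.7],[0,0,0,-17.7],[0,0,0,-17.7]]' 50 10 >/dev/null; python3 chk.py 0.5983 0.0617 0.020; python3 - <<'E'
from workcell import eyes; import cv2
b=eyes.snapshot("scene")["color"][170:330,150:350]
cv2.imwrite("pics/a7.png",cv2.resize(b,None,fx=3.5,fy=3.5,interpolation=2))
E
```

```text
t14.20 jig [-91.7 103.9  95.8] f [ 1.2   0.06 -0.63] gap 50.2 yaw-jig 89.55
tool delta mm [-1.2  2.3 75.7]
```

View pics/a7.png

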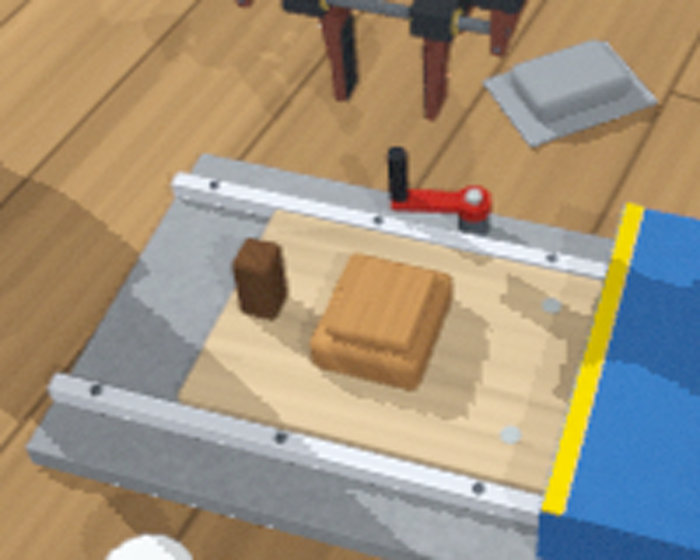

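The board is well in, and the open fingers are centred over the peg (peg top at (398,152) in the crop). I'll descend around the peg in guarded steps and close gently.

```bash
python3 -m crank '[[-1,2,15,0],[-1,2,30,0],[-1,2,40,0],[-1,2,40,0]]' >/dev/null; python3 chk.py 3 && python3 -m crank '[[0,0,8,0],[0,0,16,0],[0,0,16,0]]' >/dev/null && python3 chk.py 3 && python3 -m crank '[[0,0,8,0],[0,0,16,0],[0,0,18,0],[0,0,18,0]]' >/dev/null && python3 chk.py 3 && python3 -m crank '[[0,0,0,0],[0,0,0,0],[0,0,0,0],[0,0,0,0],[0,0,0,0],[0,0,0,0],[0,0,0,0],[0,0,0,0]]' 5 8 >/dev/null; python3 chk.py 99
```

```text
t14.58 jig [-91.5 102.8  53.1] f [-0.18 -1.11 -0.08] gap 49.9 yaw-jig 89.66
t14.83 jig [-90.5 103.   38.6] f [-0.25  0.28 -1.05] gap 50.3 yaw-jig 89.69
t15.17 jig [-90.3 102.9  21.2] f [ 0.14 -0.55  0.59] gap 49.9 yaw-jig 89.7
t15.83 jig [-89.2 103.   22.3] f [ 1.62  0.03 -0.31] gap 13.6 yaw-jig 89.7
```

Peg gripped (13.6 mm). With the tool's x along jig +y and its y along jig +x, I'll follow the 50 mm arc.

```bash
python3 -m crank '[[-3.5,1,0,0],[-7.2,2,0,0],[-14,5.1,0,0],[-20.3,9.2,0,0],[-25.9,14.2,0,0],[-30.7,19.9,0,0],[-30.7,19.9,0,0]]' >/dev/null; python3 chk.py 15 && python3 -m crank '[[-3.9,6.4,0,0],[-6.8,13.3,0,0],[-8.6,20.6,0,0],[-9.2,25.6,0,0],[-9.2,25.6,0,0]]' >/dev/null; python3 chk.py 99
```

```text
t16.42 jig [-69.7  68.   22. ] f [-2.78 -4.28  5.04] gap 13.6 yaw-jig 89.51
t16.83 jig [-43.8  58.8  21.8] f [ 0.52 -6.74  1.69] gap 13.9 yaw-jig 89.53
```

```bash
python3 -m crank '[[3,1,0,0],[3,2,0,0],[3,2,0,0]]' >/dev/null; python3 chk.py 6 && python3 -m crank '[[0,1,0,0],[0,1,0,0]]' >/dev/null && python3 chk.py 6 && python3 -m crank '[[0,1,0,0],[0,1,0,0]]' >/dev/null && python3 chk.py 6 && python3 -m crank '[[0,1,0,0],[0,1,0,0]]' >/dev/null && python3 chk.py 6 && python3 -m crank '[[0,1,0,0],[0,1,0,0]]' >/dev/null && python3 chk.py 6
```

```text
t17.08 jig [-42.5  60.3  21.7] f [-1.22 -9.24  2.55] gap 13.6 yaw-jig 89.49
t17.25 jig [-41.6  60.4  21.7] f [-1.37 -9.05  2.06] gap 13.6 yaw-jig 89.49
t17.42 jig [-41.1  60.4  21.7] f [-3.49 -8.85  2.96] gap 13.9 yaw-jig 89.5
t17.58 jig [-41.1  60.4  21.6] f [-6.65 -9.52  6.04] gap 13.6 yaw-jig 89.51
STOP
```

The clamp is firmly at its end stop at peg x = -41.1, which is where 1.55 rad should put it. I'll release, lift clear, and check.

```bash
python3 -m crank '[[0,0,0,0],[0,0,0,0],[0,0,0,0],[0,0,0,0]]' 40 10 >/dev/null; python3 chk.py 99; python3 -m crank '[[0,0,-15,0],[0,0,-45,0],[0,0,-80,0],[0,0,-110,0],[10,-30,-120,0],[20,-65,-120,0],[30,-100,-120,0],[40,-130,-120,0]]' >/dev/null; python3 -m crank '[[0,-30,0,0],[0,-60,0,0],[0,-90,0,0],[0,-110,0,0],[0,-110,0,0],[0,-110,0,0]]' >/dev/null; python3 chk.py 99; python3 - <<'E'
from workcell import eyes; from h import *
S=eyes.snapshot("scene");T=eyes.snapshot("top");p=np.load("p.npy")
peg=jig(p,np.array([[-41,63,87],[-138,0,83],[-40,113,45]])/1e3); print("expected peg,grip,pivot",proj(S,peg).round(1).tolist(),proj(T,peg).round(1).tolist())
a=cv2.resize(T["color"][60:310,180:410],None,fx=1.7,fy=1.7,interpolation=2);b=cv2.resize(S["color"][180:345,150:350],None,fx=2,fy=2,interpolation=2)
c=np.zeros((430,800,3),np.uint8);c[:a.shape[0],:a.shape[1]]=a;c[:b.shape[0],400:400+b.shape[1]]=b;cv2.imwrite("pics/e1.png",c)
E
```

```text
t17.92 jig [-39.2  66.3  21.9] f [0.2  0.47 0.76] gap 36.7 yaw-jig 89.72
t19.08 jig [-279.1  106.9  143.2] f [-0.02  0.5   1.01] gap 40.3 yaw-jig 89.71
expected peg,grip,pivot [[278.1, 229.9], [226.0, 242.6], [284.9, 227.0]] [[292.7, 198.2], [329.2, 240.8], [269.7, 203.0]]
```

View pics/e1.png

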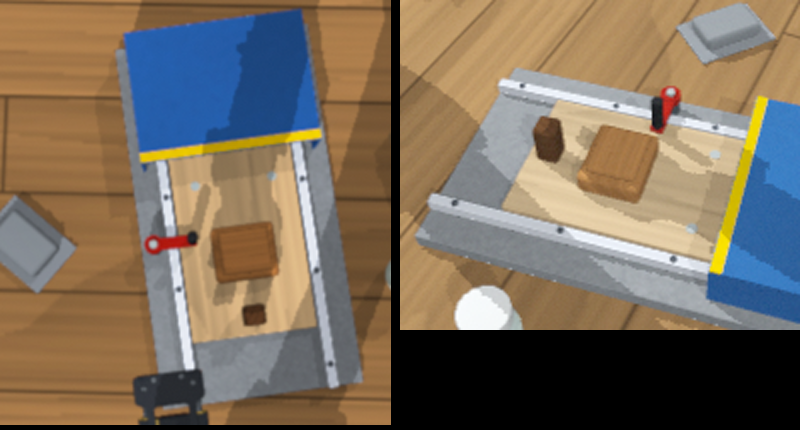

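The clamp lies across the board and the board is in. The grip in the top view looks a few pixels short of expected, so I'll measure the board's actual travel against the first picture.

```bash
python3 - <<'E'
from workcell import eyes; from h import *
p=np.load("p.npy")
for n in("top","scene"):
    d=eyes.snapshot(n); a=cv2.imread(f"pics/{n}0.png")
    # track plug + grip (fixed to board) by ECC-free feature matching: fit board x shift from masks
    out=[]
    for im in(a,d["color"]):
        h=cv2.cvtColor(im,cv2.COLOR_BGR2HSV); P=proj(d,jig(p,np.array([[x,y,33] for x in(-245,0) for y in(-60,60)])/1e3))
        roi=np.zeros(im.shape[:2],np.uint8); cv2.fillConvexPoly(roi,cv2.convexHull(P.astype(np.int32)),255)
        g=cv2.inRange(h,(0,60,15),(25,255,95))&roi
        k,l,st,c=cv2.connectedComponentsWithStats(g)
        out.append([(st[i,4],c[i].round(1).tolist()) for i in range(1,k) if st[i,4]>25])
    print(n,out)
    for X in(-215,-148,-144,-140,-136): print(X,proj(d,jig(p,[X/1e3,0,.065])).round(1))
E
```

```text
top [[(np.int32(151), [334.3, 280.0])], [(np.int32(133), [329.0, 244.5])]]
-215 [[333.6 277.7]]
-148 [[329.2 245.8]]
-144 [[328.9 243.9]]
-140 [[328.6 242. ]]
-136 [[328.4 240.1]]
scene [[(np.int32(182), [193.5, 245.0])], [(np.int32(202), [224.5, 251.1])]]
-215 [[194.6 240.5]]
-148 [[222.7 247. ]]
-144 [[224.4 247.4]]
-140 [[226.1 247.8]]
-136 [[227.8 248.2]]
```

Board travel comes out at about 74 mm by camera and 76 mm by the arm, which agrees within the ~2 mm calibration. The force signature was clear and the robot is now clear of everything, so I'm handing in.

```bash
python3 -c "
from workcell import job;print(job.finish_job())"
```

```text
the job is handed in; nothing more can be done
None
```

I slid the board in by its grip until it met the stop, swung the red clamp fully in, let go, backed the arm clear and handed the job in at about 19 s.

- **Board home:** It met firm resistance about 76 mm inside the mouth. The push rose from about 0.5 N to about 6 N and held steady with no creep, below the roughly 9 N rise at which the stop gives way.
- **Clamp:** The clamp met its end stop with the peg at jig x = -41 mm, which matches 1.55 rad. The last pictures show the arm lying across the board.
- **Other things on the bench:** The robot did not touch them. The final crops show the cover and most of the jar, but I did not check the spare plug again.

**What disagreed or went wrong:**
- **Tool height:** The reported tool height was about 36 mm lower than the real fingertips. My first grasp therefore closed above the grip block and pressed on it with 9 N for a moment. I corrected for this in every later move.
- **Board travel:** The cameras gave about 74 mm and the arm about 76 mm. That is within calibration error, but a slip or spring-back of 1–2 mm can't be ruled out.
- **Clamp swing:** Sideways force at the peg reached about 9 N, because the peg sat 3–4 mm off my computed arc. It released without trouble.
- **Not measured directly:** I judged the buffer and the stop's carriage only from the push force.

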